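# Dock the loaded bottle crate and shut its catch

## Task

The cart is about to be wheeled off: slide the loaded two-bottle crate along the cart top into the steel docking frame until it sits fully home against the end stop, then swing the frame's catch arm all the way shut behind it. The crate is tall and heavy, so push it low near its base, so that it slides and does not tip; do everything by pushing, lift neither the crate nor its bottles, and leave the glass, the spray bottle, the tape roll and the log book where they are.

Things in the scene. Friction and masses are not known exactly. Their poses are not given: they have to be found in the camera images.
- crate: Upright slatted wooden crate with two full wine bottles, about 1.8 kg in all: 82 deep (x) x 156 wide (y) x 190 mm tall, necks up to 335 mm. Origin: centre of its underside. Wide faces are flat slats, the lowest 0 to 58 mm high. Starts with its x axis roughly along the dock's. Friction on the cart about 0.6 (varies): a push on a wide face above about 50 mm tips it.
- crate_bottle_1: Full wine bottle, 60 mm diameter, 325 mm tall, loose in the crate's cell on its -y side. Origin: centre of its foot, on the crate's floor 10 mm above the crate's underside.
- crate_bottle_2: The same bottle in the crate's cell on its +y side.
- dock: Steel frame fixed on the cart top, no floor, guides and end stop 30 mm high. Origin: on the cart top under the centre of a home crate; x points in, mouth to end stop (its face at x = +41 mm). Guides' inner faces at y = -83 and +83 mm (crate clears by 5 mm a side), x = +41 to -38, then flaring out to y = -100, +100 at x = -70 mm.
- catch_pivot (a point): Vertical pivot axis of the catch arm, 55 mm above the cart top, on a post (radius 10 mm, 69 mm tall) at x = -83, y = +105 mm in the dock's frame. The dock stands along a bottle tray, whose 9 mm high front edge runs just behind the post; the crate's way in lies between that edge and the cart's near edge.
- catch (a joint): Angle of the catch arm, rad, clockwise from above: 0 = shut at its stop, the arm pointing from the pivot along the dock's -y across the mouth; it opens through the dock's -x to at most 2.6. Starts at 2.1 to 2.5, clear of the crate's way. Friction (0.12 N m) holds it where it is left.
- catch_push (a point): Point on the arm's flat outer face, which is pushed to shut it: 60 mm out from the pivot, 55 mm above the cart top. The arm: steel bar 8 mm thick, 106 mm long, 46 to 64 mm above the cart top. On its other face, 85 mm out, a rubber buffer (20 mm diameter) ends 37 mm from the centre line, 5 mm behind a home crate when shut; it fouls a crate that is not home.
- wine_glass: Tasting glass, 69 mm diameter, 135 mm tall, at the far left of the cart; origin at the centre of its foot. Leave it alone.
- spray_bottle: Spray bottle, 70 x 75 x 230 mm, at the far left of the cart; origin at the centre of its foot. Leave it alone.
- tape_roll: Roll of packing tape lying flat, 68 mm diameter, 24 mm high, at the left end of the cart, behind the crate; origin at the centre of its underside. Leave it alone.
- log_book: Closed soft-cover book, 107 x 150 x 12 mm, lying at the left end of the cart, behind the crate with a marker on it; origin at the centre of its underside. Leave it alone.

How it is judged:
On the way, in this order (a step that is already met when the one before it is completed fails the run):
1. the crate is home in the dock, upright, with the catch arm still open (x of crate in the frame of dock between -0.009 and 0.006 m and y of crate in the frame of dock between -0.01 and 0.01 m and angle between the x axis of crate and the x axis of dock, either way round below 0.08 rad and angle between crate's own z axis and vertical below 0.05 rad and value of joint catch above 1 rad), for 0.2 s.
2. the catch arm is shut behind the crate (value of joint catch below 0.08 rad), for 0.2 s.
At the end, for the whole second after the job is handed in: The crate stands upright (within 0.05 rad) at rest against the dock's end stop (centre within 9 mm short of home and 10 mm sideways, square within 0.08 rad), both bottles in their cells, and the catch arm is shut (below 0.08 rad) (x of crate in the frame of dock between -0.009 and 0.006 m and y of crate in the frame of dock between -0.01 and 0.01 m and angle between the x axis of crate and the x axis of dock, either way round below 0.08 rad and angle between crate's own z axis and vertical below 0.05 rad and value of joint catch below 0.08 rad and z of each of crate_bottle_1, crate_bottle_2 in the frame of crate below 0.03 m and linear speed of crate below 0.02 m/s); the robot touches nothing.
It fails at once if the crate tips (leans more than 0.12 rad) (angle between crate's own z axis and vertical above 0.12 rad).
It fails at once if the crate is lifted off the cart top or pushed off it (height (world z) of crate above 0.012 m or height (world z) of crate below -0.02 m).
It fails at once if a bottle is lifted out of its cell (z of any of crate_bottle_1, crate_bottle_2 in the frame of crate above 0.03 m).
It fails at once if a bystander (glass, spray bottle, tape roll, book) is moved more than 30 mm or knocked over (distance of any of wine_glass, spray_bottle, tape_roll, log_book from where it was at the start of the episode above 0.03 m or angle between any of wine_glass, spray_bottle's own z axis and vertical above 0.4 rad).
It also fails if it takes over 72 s, if anything falls off the work surface, if the arm or the gripper's body presses on something with over 40 N, if the wrist force passes 120 N, or if a joint passes its speed limit or range.

## Robot

A 6-joint arm with a two-finger parallel gripper is mounted at the origin on a cart in front of the work surface, level with it; the furniture and walls round the work are solid. World frame = base frame: x ahead of the robot, y to its left, z up, the work surface at z = 0. Lengths are in m, angles in rad, forces in N, time in s.
With the tool pointing down it reaches from about 0.375 to 0.975 m from the base axis. Payload 3.8 kg.
Tool frame: the origin (TCP) lies at the very end of the fingers, on their centre line; the grasp point (between the pads) lies 19 mm behind it; z points along the fingers, y is the line along which they close (so a half turn about z gives the same grasp; the last joint's range is limited). The gripper opens to 85 mm and grips with 20 to 120 N. Pads are 22 mm wide; open, the fingers measure 114 mm over their backs; the gripper's body (76 mm by 85 mm) begins 54 mm behind the grasp point. The pads swing forward as they close: fully open they stand 13 mm farther back than shut.
Start: joints at [1.111, 0.264, 1.604, -0, 1.274, -0.037], TCP at [0.277, 0.616, 0.231] pointing down, gripper open.
Joint ranges: [-2.63, 2.63], [-0.94, 2.18], [0.31, 2.57], [-1.31, 4.45], [0, 2.66], [-2.55, 2.55]. Speed limits (rad/s): [2.57, 2.57, 3.14, 3.14, 3.14, 3.14].

## Interface

Orientations are given as a rotation vector (axis times angle).
In Python, from workcell import monitor, viewer, job gives the robot as it stands. The module is installed in compiled form; this text tells all that it offers.
- The arm moves only by the tool step_arm, never from a script. Its argument "series" is one flat list of numbers, 4 for each row, row after row: the shift along the tool's x, y, z in m, then the turn about the tool's z in rad. A call has 1 to 8 rows; each row is the pose to reach, as a shift and turn from the pose commanded when the call began, along the tool's axes at that moment; what a row does not reach only later rows make up. A row lasts 1/8 s, in which the tool goes at most 62.5 mm and 10.7 degrees, less where a joint would pass 70% of its speed; a pose out of reach is approached as far as the arm can. A call with a gripper value outside its range is refused whole. "gripper" is the opening, from 0 (shut) to 1 (fully open), set as the call begins (left out, the last holds). The fingers move at their own pace and stop on an object; "newtons" is the grip in N (left out, the last holds). Time passes only in rows, so rows that repeat a pose let the fingers close. It gives the time, the measured TCP pose, the force, the opening and the grip force at its end, in the units of the state.
- monitor.read_state(): the state, without advancing time (a new reading comes with each control period).
- viewer.read_camera(name): name is "side" or "top"; returns a dict with "image" (384x512x3 uint8, red, green, blue), "intrinsics" (3x3 intrinsics, pixels), "distortion" ([k1, k2, p1, p2, k3] as OpenCV has them; the pictures are not rectified), "T" (4x4, takes a point from camera to world coordinates). Camera axes: x right, y up, looking along -z (the intrinsics and any distortion apply to the point x, -y, -z); pixel columns grow to the right and rows downward; lengths in m; the calibration is good to about 2 mm. A picture is of the moment at which its call begins. There is no depth.
- job.finish_job(): hands the job in; it is judged then, once.
Trained networks look in a picture, given as the dict that the camera call returned (one of the last four; its "shot" number tells which), for a name from the list of things; names that differ only in an ending like _2 or _b are one class to them, and where a whole thing is asked for, a point or a joint stands for the part that bears it (a point fixed in the world has none). Each returns a list of dicts, best first, with "score" (0 to 1); they miss things now and then, are a little off and sometimes report something else, mostly with a low value. They report only what shows in the picture. A call takes as long as a camera call.
- viewer.boxes_of(picture, label): "extent" ([centre column, centre row, width, height] in pixels, round what is visible of it).
- viewer.spot_point(picture, label): "point" ([column, row] in pixels: a listed point, or the origin of a listed thing).
The state is a dict: "time": time; "q": joint angles; "joint_vel": joint speeds; "joint_torque": joint torques, N m; "tool_pos": TCP position; "tcp_rot": TCP orientation; "wrist_force": force on the tool from outside, world axes, zero at the start; "torque": the same for the moment, N m; "width": opening from 0.0 (shut) to 1.0 (fully open); "grip_force": force on a finger pad.
Only numpy, scipy, OpenCV 4.12 (cv2) and the standard library are available. Lean on these libraries where they do the work, as an engineer would, in place of code of your own. Each camera call takes 0.05 s, during which the arm holds its last target. There are 200 camera calls.

## Working session

There is one attempt and no reset: what is moved stays moved. The work goes in short steps, Python scripts to look and compute and a tool call to move; the robot and the scene stay as the last step left them, time stands still between calls to the robot, and variables do not carry over. Pictures are saved under pics/ and viewed, at most 10 in all, crops included, and the job is handed in when it is done.

Besides the shell and the picture viewer there is one more tool, called after "Call:" as name(argument=value, ...) on one line, values as JSON. step_arm: Moves the arm, as the interface text tells. Its arguments: {"type":"object","properties":{"series":{"type":"array"},"gripper":{"type":"number"},"newtons":{"type":"number"}},"required":["series"]}

```bash
mkdir -p pics
cat > h.py <<'E'
import numpy as np, cv2
from workcell import monitor, viewer, job
from scipy.spatial.transform import Rotation as R
def ray(p,px):
    K=np.array(p["intrinsics"],float);d=np.array(p["distortion"],float);T=np.array(p["T"])
    u=cv2.undistortPoints(np.array([[px]],float),K,d)[0,0]
    return T[:3,3],T[:3,:3]@np.array([u[0],-u[1],-1])
def at(p,px,z):
    o,d=ray(p,px);return (o+d*(z-o[2])/d[2]).round(4)
def proj(p,P):
    T=np.array(p["T"]);c=(np.atleast_2d(P)-T[:3,3])@T[:3,:3]
    c=c*[1,-1,-1]
    return cv2.projectPoints(c,np.zeros(3),np.zeros(3),np.array(p["intrinsics"],float),np.array(p["distortion"],float))[0][:,0]
def shot(name,f=None):
    p=viewer.read_camera(name)
    if f: cv2.imwrite("pics/"+f,cv2.cvtColor(p["image"],cv2.COLOR_RGB2BGR))
    return p
E
python3 - <<'E'
from h import *
Z=dict(crate=0,crate_bottle_1=.01,dock=0,catch_pivot=.055,catch_push=.055,wine_glass=0,spray_bottle=0,tape_roll=0,log_book=0)
ims=[]
for n in("top","side"):
    p=shot(n,n+"0.png");ims.append(p["image"]);print(n,np.array(p["T"])[:3,3].round(3))
    for k,z in Z.items():
        for r in viewer.spot_point(p,k)[:2]: print(k,round(r["score"],2),np.round(r["point"],1),at(p,r["point"],z))
s=monitor.read_state();print(s["tool_pos"],R.from_rotvec(s["tcp_rot"]).as_matrix().round(3),s["time"])
E
```

```text
top [ 0.541 -0.002  1.216]
crate 0.72 [263.3 235.1] [ 0.4348 -0.0378  0.    ]
crate_bottle_1 0.79 [267.1 226.4] [ 0.464  -0.0508  0.01  ]
crate_bottle_1 0.58 [264.3 242.5] [ 0.4112 -0.0402  0.01  ]
dock 0.98 [333.5 217.5] [ 0.4865 -0.2747  0.    ]
catch_pivot 0.91 [305.1 191.5] [ 0.5746 -0.1734  0.055 ]
catch_pivot 0.26 [290.9 183.6] [ 0.601  -0.1287  0.055 ]
catch_push 0.71 [294.  184.3] [ 0.5985 -0.1385  0.055 ]
wine_glass 0.62 [179.4 174.9] [0.6426 0.2373 0.    ]
spray_bottle 0.77 [176.2 146. ] [0.7402 0.2465 0.    ]
log_book 0.61 [163.4 236.2] [0.4393 0.2953 0.    ]
side [0.72  0.856 0.525]
crate 0.9 [291.8 193.6] [ 0.443  -0.0573  0.    ]
crate_bottle_1 0.93 [279.8 195.4] [ 0.484  -0.0373  0.01  ]
crate_bottle_1 0.88 [301.3 196.7] [ 0.4273 -0.0167  0.01  ]
dock 0.74 [262.8 160.5] [ 0.4751 -0.3081  0.    ]
catch_pivot 0.73 [240.9 162.1] [ 0.569 -0.19   0.055]
catch_push 0.46 [232. 170.] [ 0.6037 -0.1397  0.055 ]
wine_glass 0.39 [282.9 195.7] [ 0.4712 -0.0509  0.    ]
spray_bottle 0.74 [192.1 279.8] [0.7449 0.253  0.    ]
log_book 0.74 [343.3 270.7] [0.4296 0.2919 0.    ]
log_book 0.37 [305.4 195.7] [ 0.4085 -0.0366  0.    ]
[0.27695367 0.61556355 0.23133112] [[-0.912  0.41   0.   ]
 [ 0.41   0.912  0.   ]
 [-0.     0.    -1.   ]] 1.0
```

View pics/top0.png

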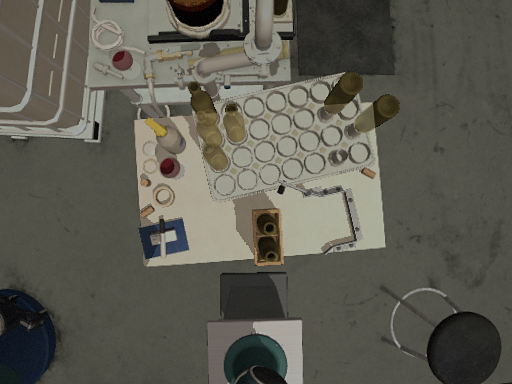

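View pics/side0.png

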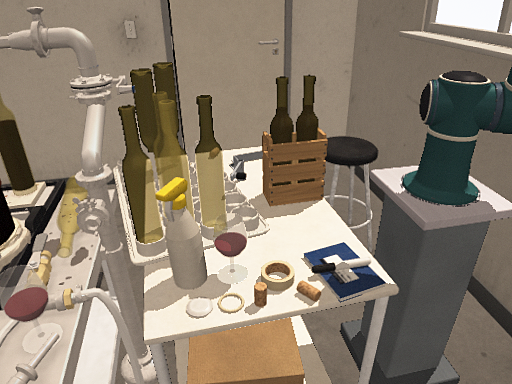

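The top view (up = +x, left = +y) shows the crate at about (267,237). The dock mouth faces left at about (335,217), tilted about 10–15°, with the catch post near (305,190). I'll zoom in to get the geometry.

Run:
```python
from h import *
p=shot("top")
c=p["image"][170:270,230:380];cv2.imwrite("pics/z.png",cv2.cvtColor(cv2.resize(c,None,fx=5,fy=5,interpolation=cv2.INTER_CUBIC),cv2.COLOR_RGB2BGR))
p=shot("side")
c=p["image"][130:230,210:350];cv2.imwrite("pics/zs.png",cv2.cvtColor(cv2.resize(c,None,fx=5,fy=5,interpolation=cv2.INTER_CUBIC),cv2.COLOR_RGB2BGR))
```

```text
(no output)
```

View pics/z.png

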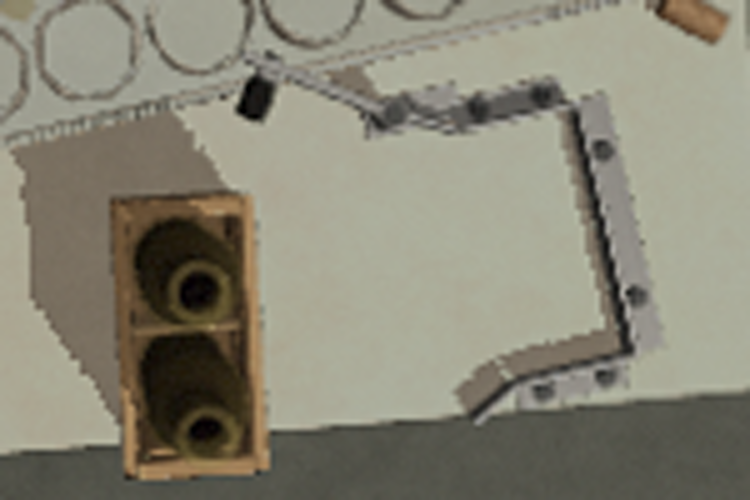

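View pics/zs.png

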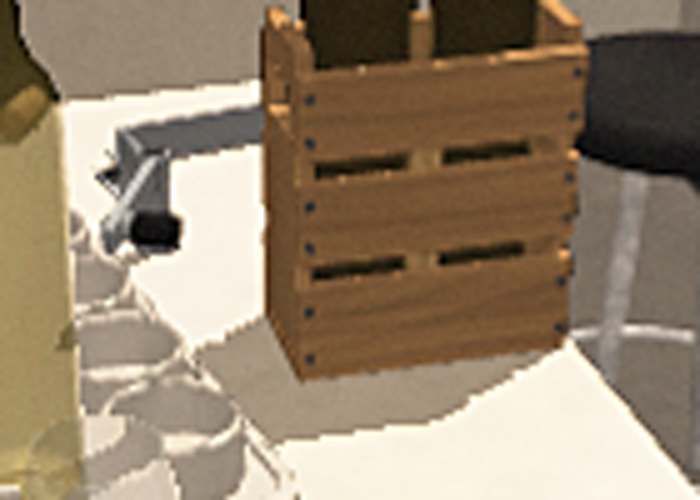

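```bash
cat > fit.py <<'E'
from h import *
from scipy.optimize import least_squares
def px(u): return (np.array(u,float)+.5)/5-.5+[230,170]
def fr(a,L): # local->world ; a=x,y,yaw
    L=np.atleast_2d(np.array(L,float));c,s=np.cos(a[2]),np.sin(a[2])
    return np.c_[a[0]+c*L[:,0]-s*L[:,1],a[1]+s*L[:,0]+c*L[:,1],L[:,2]]
E
python3 - <<'E'
from fit import *
p=shot("top")
w=lambda u,z:at(p,px(u),z)
for u in[(588,130),(632,345)]:print('end',w(u,.03))
for u in[(515,387),(630,356)]:print('low',w(u,.03))
for u in[(565,108),(475,130)]:print('up',w(u,.03))
print('post',w((393,112),.069),'armtip',w((262,62),.06))
def f(a):
    r=[]
    def loc(u,z): 
        q=w(u,z)[:2]-a[:2];c,s=np.cos(a[2]),np.sin(a[2]);return np.array([c*q[0]+s*q[1],-s*q[0]+c*q[1]])
    for u in[(588,130),(632,345)]: r.append(loc(u,.03)[0]-.041)
    for u in[(515,387),(630,356)]: r.append(loc(u,.03)[1]+.083)
    for u in[(565,108),(475,130)]: r.append(loc(u,.03)[1]-.083)
    r+=list(loc((393,112),.069)-[-.083,.105])
    return np.array(r)
s=least_squares(f,[.48,-.28,-1.4]);D=s.x;print('dock',D.round(4),(s.fun*1e3).round(1))
C=np.array([w(u,.19)[:2] for u in[(110,198),(255,190),(270,470),(127,478)]])
print('crate corners',C,'centre',C.mean(0),'dims',[np.linalg.norm(C[i]-C[i-1]).round(3) for i in range(4)])
e=(C[1]-C[0]+C[2]-C[3]);yc=np.arctan2(e[1],e[0]);A=[*C.mean(0),yc];print('crate',np.round(A,4))
im=cv2.cvtColor(cv2.resize(p["image"][170:270,230:380],None,fx=5,fy=5,interpolation=cv2.INTER_CUBIC),cv2.COLOR_RGB2BGR)
def pl(P,col):
    q=(proj(p,P)-[230,170]+.5)*5-.5;cv2.polylines(im,[q.astype(int).reshape(-1,1,2)],False,col,1)
for z in(0,.03):
    pl(fr(D,[(-.07,.1,z),(-.038,.083,z),(.041,.083,z),(.041,-.083,z),(-.038,-.083,z),(-.07,-.1,z)]),(0,0,255) if z else (255,0,0))
for z in(0,.19): pl(fr(A,[(-.041,.078,z),(.041,.078,z),(.041,-.078,z),(-.041,-.078,z),(-.041,.078,z)]),(0,255,0))
for th in(2.1,2.3,2.5):
    a=-np.pi/2-th; pl(fr(D,[(-.083,.105,.06),(-.083+.106*np.cos(a),.105+.106*np.sin(a),.06)]),(255,0,255))
cv2.imwrite("pics/o1.png",im)
E
```

```text
end [ 0.5582 -0.3157  0.03  ]
end [ 0.4165 -0.3406  0.03  ]
low [ 0.3917 -0.2622  0.03  ]
low [ 0.4093 -0.3391  0.03  ]
up [ 0.5731 -0.3009  0.03  ]
up [ 0.5602 -0.2408  0.03  ]
post [ 0.5723 -0.1811  0.069 ] armtip [ 0.6065 -0.0999  0.06  ]
dock [ 0.4841 -0.2858 -1.3744] [ 2.8 -0.4 -3.  -0.7  1.4  0.4 -2.4  2. ]
crate corners [[ 0.5249 -0.0013]
 [ 0.5272 -0.0829]
 [ 0.3697 -0.0871]
 [ 0.3676 -0.0067]] centre [ 0.44735 -0.0445 ] dims [np.float64(0.157), np.float64(0.082), np.float64(0.158), np.float64(0.08)]
crate [ 0.4474 -0.0445 -1.5436]
```

View pics/o1.png

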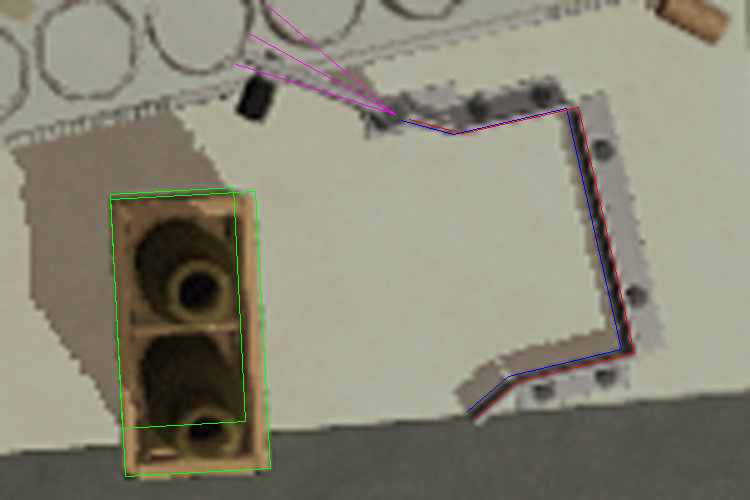

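The overlay matches well. In the dock frame the crate sits at about (-0.244, +0.011), yawed -0.17 rad. The gripper body would overhang the pad sides, so I'll push with the back of an open finger, tool y along the dock axis. First I'll move in behind the crate.

Call:
step_arm(series=[-0.03,-0.04,0,-0.1,-0.07,-0.09,0,-0.25,-0.115,-0.145,0,-0.4,-0.16,-0.2,0,-0.52,-0.205,-0.258,0,-0.62,-0.25,-0.315,0,-0.62,-0.295,-0.37,0,-0.62,-0.32,-0.404,0,-0.62], gripper=1)

```text
time: 2.15
tool_pos: [0.3968, 0.1412, 0.2318]
tcp_rot: [-0.31, 3.125, 0.0]
wrist_force: [1.7, 0.3, -0.4]
width: 1.004
grip_force: 0.0
```

```bash
cat >> fit.py <<'E'
D=np.array([.4841,-.2858,-1.3744])
def where():
    s=monitor.read_state();M=R.from_rotvec(s["tcp_rot"]).as_matrix();t=np.array(s["tool_pos"])
    c,sn=np.cos(D[2]),np.sin(D[2]);q=t[:2]-D[:2];l=[c*q[0]+sn*q[1],-sn*q[0]+c*q[1]]
    a=np.arctan2(M[1,1],M[0,1]);print("t",round(s["time"],2),"tcp",t.round(4),"dock",np.round(l,4),"yaw err of tool y vs -dock x",round((a-D[2]-np.pi+np.pi)%(2*np.pi)-np.pi,4),"F",np.round(s["wrist_force"],1),"w",round(s["width"],2))
    return s,M,t,l
E
python3 -c "
from fit import *
s,M,t,l=where()
g=fr(D,[(-.372,.002,.12)])[0]-t;print((M.T@g).round(4))"
```

```text
t 2.15 tcp [0.3968 0.1412 0.2318] dock [-0.4358 -0.0023] yaw err of tool y vs -dock x 0.0014 F [ 1.7  0.3 -0.4] w 1.0
[-0.004  -0.0638  0.1118]
```

Call:
step_arm(series=[-0.002,-0.03,0.03,0,-0.004,-0.064,0.07,0,-0.004,-0.064,0.12,0,-0.004,-0.064,0.16,0,-0.004,-0.064,0.195,0,-0.004,-0.064,0.215,0,-0.004,-0.064,0.226,0,-0.004,-0.064,0.226,0])

```text
time: 3.15
tool_pos: [0.4127, 0.081, 0.005]
tcp_rot: [0.309, -3.125, 0.0]
wrist_force: [-0.8, -0.6, 0.1]
width: 0.998
grip_force: 0.0
```

Run:
```python
from fit import *
where()
a=shot("side")["image"][130:290,200:400];b=shot("top")["image"][160:280,190:390]
a=cv2.resize(a,None,fx=2,fy=2,interpolation=2);b=cv2.resize(b,None,fx=2,fy=2,interpolation=2)
im=np.zeros((320,800,3),np.uint8);im[:,:400]=a;im[:240,400:]=b
cv2.imwrite("pics/a1.png",im[...,::-1])
```

```text
t 3.15 tcp [0.4127 0.081  0.005 ] dock [-0.3737  0.0015] yaw err of tool y vs -dock x 0.0008 F [-0.8 -0.6  0.1] w 1.0
```

View pics/a1.png

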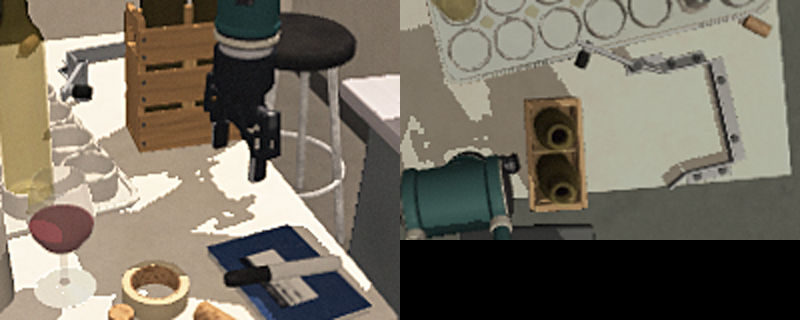

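The side view shows the open fingers low behind the crate, and the top view shows the crate clear of the gripper. I'll add an ECC tracker for the crate rim and then start pushing slowly.

```bash
cat >> fit.py <<'E'
import os
def patch(p,A,z=.19):  # 1 mm/px image of crate-frame plane z around pose A, 200x240
    g=np.stack(np.meshgrid(np.arange(-60,60)/1000,np.arange(-95,95)/1000),-1).reshape(-1,2)
    q=proj(p,fr(A,np.c_[g,np.full(len(g),z)])).astype(np.float32).reshape(190,120,2)
    return cv2.cvtColor(cv2.remap(p["image"],q,None,cv2.INTER_LINEAR),cv2.COLOR_RGB2LAB)[...,2]
def tod(A):
    c,s=np.cos(D[2]),np.sin(D[2]);q=np.array(A[:2])-D[:2];return np.round([c*q[0]+s*q[1],-s*q[0]+c*q[1],A[2]-D[2]],4)
def track(A0,p=None):
    p=p or shot("top");T=np.load("tmpl.npy");m=np.zeros(T.shape,np.uint8);m[7:183,10:110]=255;m[35:155,32:88]=0
    A=np.array(A0,float);best=None
    starts=[A+fr([0,0,D[2]],[(dx,dy,0)])[0]*[1,1,0]+[0,0,dt] for dx in(-.012,0,.012) for dy in(-.008,.008) for dt in(-.08,0.03)]
    for a in starts:
        try:
            for _ in range(3):
                W=np.eye(2,3,dtype=np.float32)
                cc,W=cv2.findTransformECC(T,patch(p,a),W,cv2.MOTION_EUCLIDEAN,(3,60,1e-5),m,5)
                th=np.arctan2(W[1,0],W[0,0]);c0=W@[60,95,1]-[60,95]
                a=np.r_[fr(a,[(c0[0]/1000,c0[1]/1000,0)])[0,:2],a[2]+th]
            if best is None or cc>best[0]: best=(cc,a)
        except cv2.error: pass
    if best: print("crate cc",round(best[0],3),best[1].round(4),"in dock",tod(best[1]))
    else: print("lost")
    return best
E
python3 - <<'E'
from fit import *
A=[.4474,-.0445,-1.5436];p=shot("top");np.save("tmpl.npy",patch(p,A));track(A,p)
E
```

```text
crate cc 1.0 [ 0.4474 -0.0446 -1.5444] in dock [-0.2437  0.011  -0.17  ]
```

Call:
step_arm(series=[0,-0.01,0,0,0,-0.02,0,0,0,-0.025,0,0,0,-0.03,0,0,0,-0.035,0,0,0,-0.04,0,0,0,-0.044,0,0,0,-0.046,0,0])

```text
time: 4.3
tool_pos: [0.421, 0.0364, 0.0053]
tcp_rot: [0.306, -3.125, -0.003]
wrist_force: [-2.6, 8.5, 0.3]
width: 0.998
grip_force: 0.0
```

Run:
```python
from fit import *
where();track([.445,-.055,-1.5])
```

```text
t 4.3 tcp [0.421  0.0364 0.0053] dock [-0.3283  0.001 ] yaw err of tool y vs -dock x -0.0012 F [-2.6  8.5  0.3] w 1.0
crate cc 0.956 [ 0.4538 -0.0748 -1.4078] in dock [-0.2129  0.0114 -0.0334]
```

Run:
```python
from fit import *
p=shot("side");im=p["image"].copy();A=[.4538,-.0748,-1.4078]
k=3;im=cv2.resize(im[100:290,190:400],None,fx=k,fy=k,interpolation=2)
f=lambda P:(proj(p,P)-[190,100]+.5)*k-.5
for z in(0,.058,.19): cv2.polylines(im,[f(fr(A,[(-.041,.078,z),(.041,.078,z),(.041,-.078,z),(-.041,-.078,z),(-.041,.078,z)])).astype(int).reshape(-1,1,2)],False,(0,255,0),1)
t=np.array(monitor.read_state()["tool_pos"]);cv2.circle(im,tuple(f(t[None])[0].astype(int)),3,(255,0,0),-1)
cv2.imwrite("pics/a2.png",im[...,::-1])
```

```text
(no output)
```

View pics/a2.png

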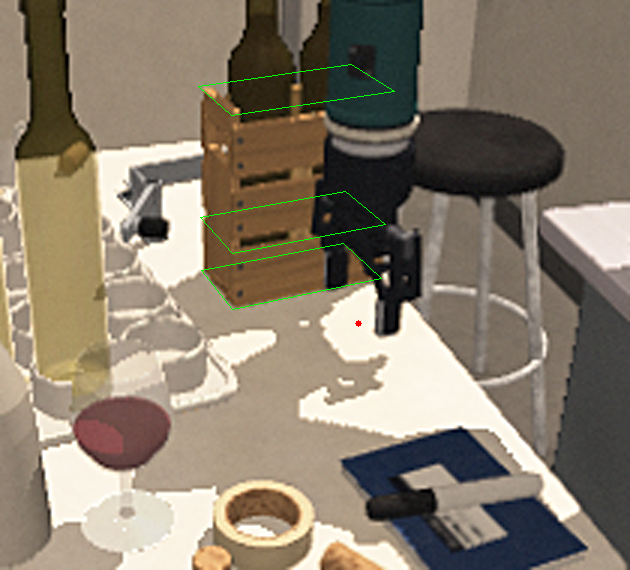

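The overlay shows the crate upright and pushed low, near its base. Its y in the dock frame is still +11 mm, so I'll move the finger to the +y side and push diagonally.

Call:
step_arm(series=[0,0.008,0,0,-0.008,0.008,0,0,-0.015,0.006,0,0,-0.015,0,0,0,-0.0138,-0.006,0,0,-0.0126,-0.012,0,0,-0.0114,-0.018,0,0,-0.01,-0.024,0,0])

```text
time: 5.4
tool_pos: [0.4366, 0.0152, 0.0054]
tcp_rot: [-0.308, 3.126, 0.004]
wrist_force: [-0.3, 9.6, 1.2]
width: 1.0
grip_force: 0.0
```

Run:
```python
from fit import *
where();track([.457,-.095,-1.39])
```

```text
t 5.4 tcp [0.4366 0.0152 0.0054] dock [-0.3045  0.0122] yaw err of tool y vs -dock x 0.0001 F [-0.3  9.6  1.2] w 1.0
crate cc 0.932 [ 0.4546 -0.0977 -1.3583] in dock [-0.1902  0.0078  0.0161]
```

Call:
step_arm(series=[-0.002,0.006,0,0,-0.007,0.003,0,0,-0.007,-0.005,0,0,-0.0055,-0.012,0,0,-0.004,-0.019,0,0,-0.0025,-0.026,0,0,-0.001,-0.033,0,0,0,-0.038,0,0])

```text
time: 6.45
tool_pos: [0.4435, -0.0223, 0.0048]
tcp_rot: [0.308, -3.125, -0.003]
wrist_force: [-0.0, 8.2, -1.8]
width: 1.001
grip_force: 0.0
```

Run:
```python
from fit import *
where();track([.463,-.133,-1.36])
```

```text
t 6.45 tcp [ 0.4435 -0.0223  0.0048] dock [-0.2664  0.0116] yaw err of tool y vs -dock x 0.0003 F [-0.   8.2 -1.8] w 1.0
crate cc 0.803 [ 0.4547 -0.1369 -1.3566] in dock [-0.1518  0.0002  0.0178]
```

Call:
step_arm(series=[0.002,0.006,0,0,0.008,0.004,0,0,0.008,-0.004,0,0,0.008,-0.01,0,0,0.008,-0.016,0,0,0.008,-0.022,0,0,0.008,-0.028,0,0,0.008,-0.033,0,0])

```text
time: 7.5
tool_pos: [0.441, -0.0559, 0.0046]
tcp_rot: [0.307, -3.124, -0.004]
wrist_force: [-1.0, 8.7, 0.5]
width: 0.997
grip_force: 0.0
```

Run:
```python
from fit import *
where();track([.461,-.169,-1.36])
```

```text
t 7.5 tcp [ 0.441  -0.0559  0.0046] dock [-0.2339  0.0026] yaw err of tool y vs -dock x -0.0002 F [-1.   8.7  0.5] w 1.0
crate cc 0.675 [ 0.4597 -0.1675 -1.351 ] in dock [-0.1208 -0.0009  0.0234]
```

Call:
step_arm(series=[-0.002,0.004,0,0,-0.004,0,0,0,-0.004,-0.007,0,0,-0.004,-0.014,0,0,-0.004,-0.021,0,0,-0.004,-0.028,0,0,-0.004,-0.035,0,0,-0.004,-0.04,0,0])

```text
time: 8.55
tool_pos: [0.4534, -0.0941, 0.0049]
tcp_rot: [0.308, -3.125, -0.004]
wrist_force: [-1.9, 10.0, 1.7]
width: 0.999
grip_force: 0.0
```

Run:
```python
from fit import *
where();track([.468,-.206,-1.36])
```

```text
t 8.55 tcp [ 0.4534 -0.0941  0.0049] dock [-0.194   0.0073] yaw err of tool y vs -dock x 0.0 F [-1.9 10.   1.7] w 1.0
crate cc 0.596 [ 0.467  -0.2074 -1.3616] in dock [-0.0802 -0.0014  0.0128]
```

Call:
step_arm(series=[0,-0.006,0,0,0,-0.012,0,0,0,-0.018,0,0,0,-0.024,0,0,0,-0.03,0,0,0,-0.036,0,0,0,-0.042,0,0,0,-0.047,0,0])

```text
time: 9.6
tool_pos: [0.4618, -0.1399, 0.0043]
tcp_rot: [0.308, -3.123, -0.006]
wrist_force: [-2.0, 8.2, -0.5]
width: 0.999
grip_force: 0.0
```

Run:
```python
from fit import *
where();track([.475,-.25,-1.365])
```

```text
t 9.6 tcp [ 0.4618 -0.1399  0.0043] dock [-0.1474  0.0066] yaw err of tool y vs -dock x 0.0001 F [-2.   8.2 -0.5] w 1.0
crate cc 0.574 [ 0.4755 -0.253  -1.3681] in dock [-0.0338 -0.002   0.0063]
```

Call:
step_arm(series=[0,-0.006,0,0,0,-0.012,0,0,0,-0.018,0,0,0,-0.023,0,0,0,-0.027,0,0,0,-0.029,0,0,0,-0.031,0,0,0,-0.031,0,0])

```text
time: 10.65
tool_pos: [0.4677, -0.1702, 0.0041]
tcp_rot: [0.308, -3.123, -0.006]
wrist_force: [-0.7, 6.2, -1.5]
width: 0.998
grip_force: 0.0
```

Call:
step_arm(series=[0,-0.001,0,0,0,-0.002,0,0,0,-0.002,0,0])

```text
time: 11.02
tool_pos: [0.4681, -0.1716, 0.0041]
tcp_rot: [0.308, -3.123, -0.007]
wrist_force: [-1.0, 9.1, -1.2]
width: 1.002
grip_force: 0.0
```

Run:
```python
from fit import *
where();track([.482,-.283,-1.372])
```

```text
t 11.03 tcp [ 0.4681 -0.1716  0.0041] dock [-0.1151  0.0066] yaw err of tool y vs -dock x 0.0002 F [-1.   9.1 -1.2] w 1.0
crate cc 0.502 [ 0.4821 -0.284  -1.3663] in dock [-0.0021 -0.0017  0.0081]
```

Call:
step_arm(series=[0,-0.0015,0,0,0,-0.003,0,0,0,-0.003,0,0])

```text
time: 11.45
tool_pos: [0.4675, -0.1719, 0.0035]
tcp_rot: [0.307, -3.121, -0.014]
wrist_force: [-1.6, 19.2, 0.9]
width: 0.998
grip_force: 0.0
```

Call:
step_arm(series=[0,-0.0015,0,0,0,-0.003,0,0,0,-0.003,0,0])

```text
time: 11.82
tool_pos: [0.4674, -0.175, 0.0033]
tcp_rot: [0.308, -3.119, -0.013]
wrist_force: [-3.9, 16.1, 1.0]
width: 0.997
grip_force: 0.0
```

Run:
```python
from fit import *
where();track([.482,-.285,-1.372])
```

```text
t 11.82 tcp [ 0.4674 -0.175   0.0033] dock [-0.112   0.0052] yaw err of tool y vs -dock x 0.0003 F [-3.9 16.1  1. ] w 1.0
lost
```

Call:
step_arm(series=[0,-0.0015,0,0,0,-0.003,0,0,0,-0.003,0,0])

```text
time: 12.25
tool_pos: [0.4669, -0.1754, 0.0034]
tcp_rot: [0.306, -3.117, -0.02]
wrist_force: [-5.8, 29.8, 9.4]
width: 0.999
grip_force: 6.3
```

Run:
```python
from fit import *
where();track([.482,-.285,-1.372])
```

```text
t 12.25 tcp [ 0.4669 -0.1754  0.0034] dock [-0.1116  0.0047] yaw err of tool y vs -dock x -0.0009 F [-5.8 29.8  9.4] w 1.0
lost
```

Force has risen to 30 N, so the crate looks seated. I'll back off and check with a picture.

Call:
step_arm(series=[0,0.01,0,0,0,0.03,0,0,0,0.07,0,0,0,0.11,0,0,0,0.13,0,0])

```text
time: 12.92
tool_pos: [0.446, -0.0536, 0.0056]
tcp_rot: [-0.311, 3.125, -0.001]
wrist_force: [0.1, -0.5, -0.1]
width: 1.001
grip_force: 0.0
```

Run:
```python
from fit import *
where();p=shot("top");b=track([.482,-.284,-1.372],p);A=[*fr(D,[(0,0,0)])[0,:2],D[2]]
def ov(p,c0,r0,w,h,k):
    im=cv2.resize(p["image"][r0:r0+h,c0:c0+w],None,fx=k,fy=k,interpolation=2)
    for z in(0,.19): cv2.polylines(im,[((proj(p,fr(A,[(-.041,.078,z),(.041,.078,z),(.041,-.078,z),(-.041,-.078,z),(-.041,.078,z)]))-[c0,r0]+.5)*k-.5).astype(int).reshape(-1,1,2)],False,(0,255,0),1)
    return im
a=ov(p,270,165,130,110,4);c=ov(shot("side"),200,80,90,150,3)
im=np.zeros((450,800,3),np.uint8);im[:440,:520]=a;im[:,525:795]=c
cv2.imwrite("pics/a3.png",im[...,::-1])
```

```text
t 12.93 tcp [ 0.446  -0.0536  0.0056] dock [-0.2352  0.008 ] yaw err of tool y vs -dock x 0.002 F [ 0.1 -0.5 -0.1] w 1.0
crate cc 0.874 [ 0.4817 -0.2816 -1.3747] in dock [-0.0046 -0.0015 -0.0003]
```

View pics/a3.png

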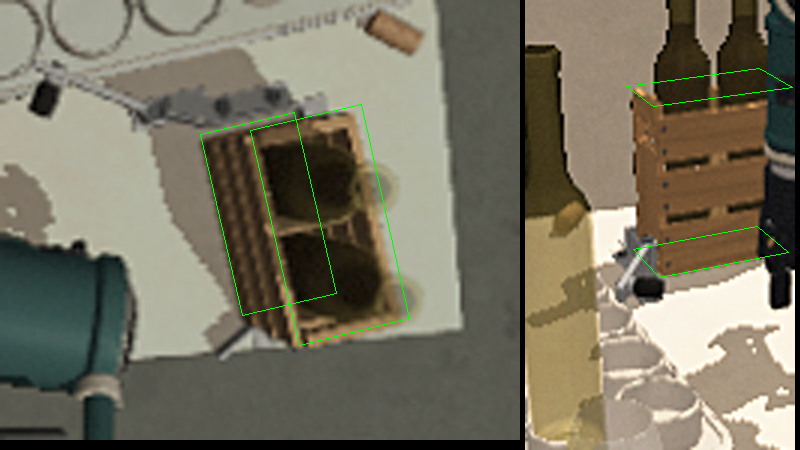

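The crate sits square in the dock, about 0–5 mm from home, with the catch still open at about 2.2 rad (tip near (40,75) in the crop). Next I'll raise and shut the gripper, cross over the arm to its outer side, and sweep it shut.

Call:
step_arm(series=[0,0,-0.04,0,0,0,-0.085,0,0,0,-0.115,0,-0.04,-0.03,-0.115,0,-0.085,-0.06,-0.115,0,-0.13,-0.095,-0.115,0,-0.167,-0.123,-0.115,0,-0.167,-0.123,-0.115,0], gripper=0)

```text
time: 14.02
tool_pos: [0.6374, -0.1458, 0.1204]
tcp_rot: [-0.306, 3.124, -0.003]
wrist_force: [-1.1, -0.3, 0.5]
width: -0.001
grip_force: 0.0
```

Run:
```python
from fit import *
s,M,t,l=where()
def rel(th,r,off,z):
    u=np.array([-np.sin(th),-np.cos(th)]);n=np.array([-np.cos(th),np.sin(th)])
    L=np.array([-.083,.105])+r*u+off*n
    return (M.T@(fr(D,[(L[0],L[1],z)])[0]-t)).round(4).tolist()
print(rel(2.2,.065,.04,.042))
for th in(2.2,2.0,1.8,1.6,1.4,1.2,1,.8,.6,.4,.2,.1,0,-.1): print(th,rel(th,.065,.019,.042))
p=shot("top");im=cv2.resize(p["image"][140:260,200:400],None,fx=4,fy=4,interpolation=2)
f=lambda P:(proj(p,P)-[200,140]+.5)*4-.5
for th in (2.1,2.2,2.3): cv2.line(im,*[tuple(q.astype(int)) for q in f(fr(D,[(-.083,.105,.06),(-.083-.106*np.sin(th),.105-.106*np.cos(th),.06)]))],(255,0,255),1)
cv2.imwrite("pics/a4.png",im[...,::-1])
```

```text
t 14.03 tcp [ 0.6374 -0.1458  0.1204] dock [-0.1074  0.1776] yaw err of tool y vs -dock x -0.0009 F [-1.1 -0.3  0.5] w -0.0
[0.0022, 0.0047, 0.0784]
2.2 [0.0192, 0.0171, 0.0783]
2.0 [0.0285, 0.0269, 0.0783]
1.8 [0.0396, 0.0347, 0.0782]
1.6 [0.052, 0.0401, 0.0782]
1.4 [0.0652, 0.0429, 0.0781]
1.2 [0.0787, 0.0431, 0.0781]
1 [0.092, 0.0406, 0.0781]
0.8 [0.1045, 0.0355, 0.0781]
0.6 [0.1158, 0.028, 0.0781]
0.4 [0.1253, 0.0184, 0.078]
0.2 [0.1328, 0.0071, 0.0781]
0.1 [0.1356, 0.001, 0.0781]
0 [0.1378, -0.0054, 0.0781]
-0.1 [0.1394, -0.012, 0.0781]
```

View pics/a4.png

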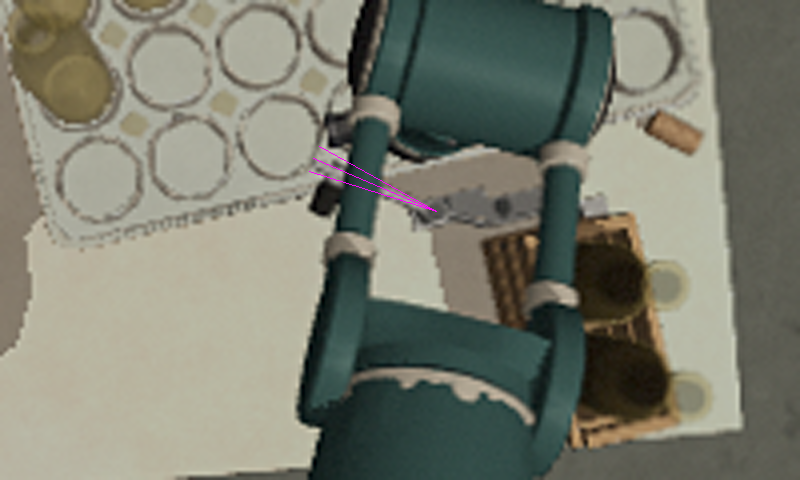

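The arm angle is about 2.15 rad and the fingers are above the outer side of the arm. Descending now, then sweeping.

Call:
step_arm(series=[0.002,0.005,0.03,0,0.002,0.005,0.06,0,0.002,0.005,0.078,0,0.012,0.012,0.078,0,0.019,0.017,0.078,0,0.028,0.027,0.078,0,0.039,0.034,0.078,0,0.046,0.037,0.078,0])

```text
time: 15.08
tool_pos: [0.5816, -0.1154, 0.0433]
tcp_rot: [-0.31, 3.125, -0.001]
wrist_force: [2.2, -0.6, 0.6]
width: -0.004
grip_force: 1.1
```

Run:
```python
from fit import *
where();p=shot("top");track([.482,-.284,-1.372],p)
for r in viewer.spot_point(p,"catch_push")[:2]:print(r,at(p,r["point"],.055))
p=shot("side")
for r in viewer.spot_point(p,"catch_push")[:2]:print(r,at(p,r["point"],.055))
```

```text
t 15.07 tcp [ 0.5816 -0.1154  0.0433] dock [-0.1481  0.1289] yaw err of tool y vs -dock x 0.0012 F [ 2.2 -0.6  0.6] w -0.0
crate cc 0.844 [ 0.4818 -0.2819 -1.3768] in dock [-0.0043 -0.0015 -0.0024]
{'point': [291.2, 193.3], 'score': 0.62} [ 0.57   -0.1287  0.055 ]
{'point': [241.3, 169.8], 'score': 0.47} [ 0.5767 -0.1347  0.055 ]
```

Call:
step_arm(series=[0.006,0.003,0,0,0.019,0.006,0,0,0.033,0.006,0,0,0.046,0.0035,0,0,0.0585,-0.0015,0,0,0.07,-0.009,0,0,0.079,-0.0185,0,0,0.084,-0.025,0,0])

```text
time: 16.27
tool_pos: [0.5031, -0.1573, 0.0419]
tcp_rot: [0.308, -3.125, -0.001]
wrist_force: [2.1, 2.4, -0.1]
width: -0.001
grip_force: 1.1
```

Call:
step_arm(series=[0.004,-0.006,0,0,0.006,-0.01,0,0,0.007,-0.013,0,0,0.007,-0.016,0,0])

```text
time: 16.77
tool_pos: [0.4999, -0.1737, 0.042]
tcp_rot: [0.309, -3.125, -0.001]
wrist_force: [-0.4, 1.2, 0.7]
width: -0.006
grip_force: 1.0
```

Run:
```python
from fit import *
where();p=shot("top");track([.482,-.284,-1.372],p)
```

```text
t 16.77 tcp [ 0.4999 -0.1737  0.042 ] dock [-0.1069  0.0374] yaw err of tool y vs -dock x 0.001 F [-0.4  1.2  0.7] w -0.01
crate cc 0.477 [ 0.4831 -0.2809 -1.3438] in dock [-0.005  -0.      0.0306]
```

Call:
step_arm(series=[0,-0.002,0,0,0,-0.004,0,0,0,-0.004,0,0])

```text
time: 17.2
tool_pos: [0.5005, -0.1767, 0.0418]
tcp_rot: [0.309, -3.125, -0.003]
wrist_force: [-2.2, 5.4, 0.7]
width: 0.001
grip_force: 0.1
```

Call:
step_arm(series=[0,-0.001,0,0,0,-0.002,0,0,0,-0.002,0,0])

```text
time: 17.58
tool_pos: [0.5007, -0.1782, 0.0418]
tcp_rot: [0.309, -3.124, -0.004]
wrist_force: [-2.1, 6.4, 1.9]
width: -0.0
grip_force: 0.7
```

Call:
step_arm(series=[0,-0.001,0,0,0,-0.002,0,0,0,-0.002,0,0])

```text
time: 17.95
tool_pos: [0.501, -0.1801, 0.0416]
tcp_rot: [0.309, -3.124, -0.004]
wrist_force: [-2.1, 6.5, 0.1]
width: 0.001
grip_force: 1.4
```

Call:
step_arm(series=[0,-0.001,0,0,0,-0.002,0,0,0,-0.002,0,0])

```text
time: 18.32
tool_pos: [0.501, -0.1802, 0.0415]
tcp_rot: [0.308, -3.123, -0.009]
wrist_force: [-1.9, 12.7, 4.1]
width: 0.001
grip_force: 5.0
```

Call:
step_arm(series=[0,-0.001,0,0,0,-0.002,0,0,0,-0.002,0,0])

```text
time: 18.7
tool_pos: [0.501, -0.1803, 0.0415]
tcp_rot: [0.307, -3.123, -0.014]
wrist_force: [-3.3, 18.7, 6.8]
width: 0.003
grip_force: 8.4
```

Call:
step_arm(series=[0,-0.001,0,0,0,-0.002,0,0,0,-0.002,0,0])

```text
time: 19.08
tool_pos: [0.501, -0.1804, 0.0415]
tcp_rot: [0.305, -3.122, -0.019]
wrist_force: [-3.2, 26.1, 10.8]
width: -0.0
grip_force: 11.7
```

It's on a hard stop. Backing off and verifying.

Call:
step_arm(series=[0,0.01,0,0,0,0.04,0,0,0,0.08,-0.02,0,0,0.12,-0.06,0,0,0.16,-0.1,0,0,0.18,-0.12,0,0,0.18,-0.12,0])

```text
time: 19.95
tool_pos: [0.4701, -0.0104, 0.1649]
tcp_rot: [-0.313, 3.12, -0.003]
wrist_force: [0.6, -0.7, -0.4]
width: 0.005
grip_force: 0.0
```

Run:
```python
from fit import *
where();p=shot("top");track([.482,-.284,-1.372],p)
k=6;c0,r0=280,175;im=cv2.resize(p["image"][r0:r0+95,c0:c0+90],None,fx=k,fy=k,interpolation=2)
f=lambda P:((proj(p,P)-[c0,r0]+.5)*k-.5).astype(int)
for th in (0,.08): cv2.line(im,*[tuple(map(int,q)) for q in f(fr(D,[(-.083,.105,.064),(-.083-.106*np.sin(th),.105-.106*np.cos(th),.064)]))],(255,0,255),1)
cv2.imwrite("pics/a5.png",im[...,::-1])
```

```text
t 19.95 tcp [ 0.4701 -0.0104  0.1649] dock [-0.2728  0.04  ] yaw err of tool y vs -dock x 0.0033 F [ 0.6 -0.7 -0.4] w 0.0
crate cc 0.814 [ 0.4817 -0.2816 -1.3723] in dock [-0.0045 -0.0015  0.0021]
```

View pics/a5.png

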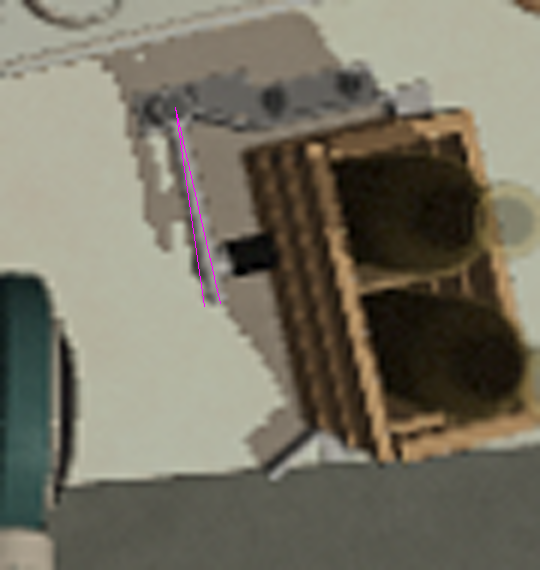

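The arm is shut, parallel to the dock's y axis to within about 0.02 rad, with the crate behind it and the gripper clear. Handing in.

```bash
python3 -c "
from workcell import job
print(job.finish_job())"
```

```text
the job is handed in; nothing more can be done
None
```

I slid the crate to about 4 mm short of the end stop by camera (limit 9 mm), upright and square, swung the catch arm shut against its stop, and handed the job in at about 20 s; the judge returned no verdict.

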